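Reset the sunken bleed knob of the air-line unit

TASK

Take the dust cap off the red air-line unit and lay it in the empty large bay of the steel tray. Then turn the brass knob sunk in the well clockwise, by feel, until it gently seats, without forcing it, and back it off a quarter turn (90 degrees) from there. Do not jam the fingers against the unit, leave the oil bottle alone, and let go of everything at the end.

Things in the scene. Friction and masses are not known exactly. Their poses are not given: they have to be found in the camera images.
- unit: Red air-line unit, a fixed box 200 x 180 mm (x, y), flat top 75 mm above the bench; origin at the centre of its underside.
- well_mouth (a point): Centre of the mouth of the round well in the unit's top: 74 mm in diameter, 36 mm deep, upright walls, flat floor. Only narrowly opened fingers fit in beside the knob. The cap covers it at first.
- knob_bar (a point): On the knob's upright axis, 22 mm above the well floor, 14 mm below the mouth: the height to grip. The knob is a brass bar 28 mm long (this point's x) by 12 mm wide (y), from 8 to 30 mm above the well floor, on a steel disc 30 mm wide and 8 mm high. A black line on its top marks the +x half. It turns only about the upright axis; clockwise from above closes it.
- valve: The fixed needle valve under the knob; origin at bench level on the knob's axis. Its seat, a stop, is hidden and lies 0.35 to 1.25 rad clockwise of the knob's start. The knob turns freely (0.03 N m) up to it, then the torque climbs 2 N m per rad and springs back. 0.09 N m, kept for 0.2 s, counts as seated; over 0.48 N m ruins it. A like stop lies 2.3 rad anticlockwise of the seat.
- cap_tab (a point): Centre of the yellow tab of the black dust cap, loose, 70 g: tab 32 mm long (x), 12 mm wide (y), 24 mm high, on a disc 84 mm in diameter, 5 mm thick, whose top is 12 mm below this point; under it a spigot 67 mm in diameter, 4 mm deep, sits in the well. Underside of the spigot 21 mm below this point.
- tray_bay (a point): Centre of the floor of the large empty bay, 152 x 150 mm (x, y), of the fixed steel tray; floor 4 mm above the bench, walls 30 mm above the bench. The small bay next to it holds a spark plug.
- oil: Green oil bottle, 60 mm in diameter, 170 mm tall, origin at the centre of its underside. Leave alone.
Things that resemble listed ones, but are neither listed nor needed, are in the scene too. What is meant by the part that bears cap_tab is not purple, and is the larger of those in its own colour.

How it is judged:
On the way, in this order (a step that is already met when the one before it is completed fails the run):
1. the cap is off the well (horizontal distance between cap_tab and well_mouth above 0.1 m), for 0.1 s.
2. the knob is turned clockwise onto its seat and pressed there with at least 0.09 N m (distance between seat_dot and knob_dot below 0.0015 m and distance between seat_dot and ring_dot above 0.0012 m), for 0.2 s.
At the end, for the whole second after the job is handed in: The knob stands a quarter turn (90 degrees, give or take 17) anticlockwise of the angle at which it first seats; the cap lies at rest within the large bay of the tray, below 50 mm (distance between seat_dot and knob_dot between 0.0332 and 0.045 m and x of cap_tab in the frame of tray_bay between -0.076 and 0.076 m and y of cap_tab in the frame of tray_bay between -0.075 and 0.075 m and height (world z) of cap_tab below 0.05 m and linear speed of cap below 0.02 m/s); the robot touches nothing.
It fails at once if the knob is forced against a stop with more than 0.48 N m (distance between seat_dot and ring_dot above 0.0067 m).
It fails at once if the fingers or arm press on the unit with more than 25 N (contact force between any of the fingers, the arm and unit above 25 N).
It fails at once if the oil bottle is moved more than 30 mm or tipped (distance of oil from where it was at the start of the episode above 0.03 m or angle between oil's own z axis and vertical above 0.4 rad).
It also fails if it takes over 72 s, if anything falls off the work surface, if the arm or the gripper's body presses on something with over 40 N, if the wrist force passes 120 N, or if a joint passes its speed limit or range.

ROBOT

A 6-joint arm with a two-finger parallel gripper is mounted at the origin on the work surface. World frame = base frame: x ahead of the robot, y to its left, z up, the work surface at z = 0. Lengths are in m, angles in rad, forces in N, time in s.
With the tool pointing down it reaches from about 0.225 to 0.875 m from the base axis. Payload 3.4 kg.
Tool frame: the origin (TCP) lies midway between the tips of the shut fingers; the grasp point (between the pads) lies 19 mm behind it (manip.grip_point_offset is the distance from the TCP to the grasp point, in m); z points along the fingers, y is the line along which they close (so a half turn about z gives the same grasp; the last joint's range is limited). The gripper opens to 85 mm and grips with 20 to 120 N. Pads are 22 mm wide; open, the fingers measure 114 mm over their backs; the gripper's body (76 mm by 85 mm) begins 54 mm behind the grasp point. The pads swing forward as they close: fully open they stand 13 mm farther back than shut.
Start: joints at [1.116, 0.276, 1.505, -0, 1.361, -0.121], TCP at [0.188, 0.543, 0.231] pointing down, gripper open.
Joint ranges: [-2.89, 2.89], [-0.75, 2.08], [0.22, 2.7], [-1.18, 4.32], [0.11, 2.71], [-2.7, 2.7]. Speed limits (rad/s): [2.57, 2.57, 3.14, 3.14, 3.14, 3.14].

INTERFACE

Orientations are given as a unit quaternion [w, x, y, z].
In Python, from rig import manip gives the robot as it stands.
- The arm moves only by the shell command python3 -m handwheel 'ROWS' [FORCE]. ROWS is JSON, a list of rows, each an object with "translation": the shift along the tool's x, y, z in m, a list of three; "angular": the turn, a rotation vector about the tool's x, y, z in degrees, a list of three; "hand": the closure, from 0 (fully open) to 1 (shut). A call has 1 to 10 rows; each row shifts and turns the commanded pose from where the row before left it, along the tool's axes as they then stand; what a row does not reach is not made up. A row lasts 1/12 s, in which the tool goes at most 41.7 mm and 7.16 degrees, less where a joint would pass 70% of its speed; a pose out of reach is approached as far as the arm can. A call with a gripper value outside its range is refused whole. The fingers move at their own pace and stop on an object; FORCE is the grip in N (left out, the last holds). Time passes only in rows, so rows that do not move let the fingers close. It gives the time, the measured TCP pose, the force, the opening and the grip force at its end, in the units of the state.
- manip.get_state(): the state, without advancing time (a new reading comes with each control period).
- manip.get_image(name): name is "scene" or "top"; returns the picture (400x640x3 uint8, red, green, blue); there is no depth.
- manip.camera_info(name): a dict with "camera_matrix" (3x3 intrinsics, pixels), "k1" (the pictures are not rectified: a ray, as slopes to the right and down, at radius r is drawn at 1 + k1 r^2 times it, then the intrinsics apply), "eye" and "orientation" of the camera in the world. Camera axes: x right, y down, z forward; pixel columns grow to the right and rows downward; lengths in m; the calibration is good to about 2 mm. A picture is of the moment at which its call begins. camera_info takes no time and is no camera call.
- manip.sign_off(): hands the job in; it is judged then, once.
The state is a dict: "clock": time; "qpos": joint angles; "qd": joint speeds; "effort": joint torques, N m; "position": TCP position; "ee_rot": TCP orientation; "contact_force": force on the tool from outside, world axes, zero at the start; "moment": the same for the moment, N m; "width": finger opening in m; "gripper_force": force on a finger pad.
Only numpy, scipy, OpenCV 4.12 (cv2) and the standard library are available. Lean on these libraries where they do the work, as an engineer would, in place of code of your own. Each camera call takes 0.05 s, during which the arm holds its last target. There are 200 camera calls.

## Working session

There is one attempt and no reset: what is moved stays moved. The work goes in short steps, Python scripts to look and compute and a shell command to move; the robot and the scene stay as the last step left them, time stands still between calls to the robot, and variables do not carry over. Pictures are saved under pics/ and viewed, at most 10 in all, crops included, and the job is handed in when it is done.

```bash
ls; mkdir -p pics; python3 - <<'E'
from rig import manip
import cv2
for n in("scene","top"):
    cv2.imwrite(f"pics/{n}0.png",cv2.cvtColor(manip.get_image(n),cv2.COLOR_RGB2BGR)); print(manip.camera_info(n))
print(manip.get_state())
E
```

```text
pics
{'camera_matrix': array([[454.81439946,   0.        , 322.95557142],
       [  0.        , 454.81439946, 205.39319429],
       [  0.        ,   0.        ,   1.        ]]), 'k1': -0.01830062864552365, 'eye': array([ 0.85752745, -0.44497395,  0.83478382]), 'orientation': array([-0.29562516,  0.90449308,  0.29418212, -0.08919032])}
{'camera_matrix': array([[386.76440577,   0.        , 318.30294544],
       [  0.        , 386.76440577, 206.85712022],
       [  0.        ,   0.        ,   1.        ]]), 'k1': 0.03215444942386263, 'eye': array([ 0.45668075, -0.01214527,  0.87419786]), 'orientation': array([ 0.04099237, -0.70337409,  0.70871529, -0.03615449])}
{'clock': 0.1, 'qpos': array([ 1.11600248e+00,  2.76552309e-01,  1.50601076e+00, -1.27348895e-05,
        1.36069626e+00, -1.20995214e-01]), 'qd': array([ 0.00019354, -0.00057046, -0.00326788, -0.00027016,  0.00142342,
        0.00053091]), 'effort': array([ 2.04186981e-03, -4.17699087e+01, -2.46405905e+01, -1.54636496e-04,
        5.81580010e-03, -7.96626125e-06]), 'position': array([0.18818873, 0.54283524, 0.2305128 ]), 'ee_rot': array([-2.30643315e-04,  1.66124183e-01,  9.86104488e-01, -8.00810044e-04]), 'contact_force': array([ 0.11530756, -0.12573744,  0.68805264]), 'moment': array([ 0.00075934, -0.01260418,  0.01102669]), 'gripper_force': 0.0, 'width': 0.0853816472290721}
```

View pics/top0.png

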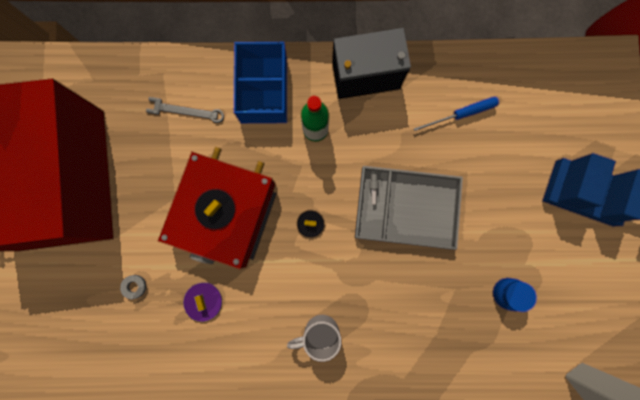

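View pics/scene0.png

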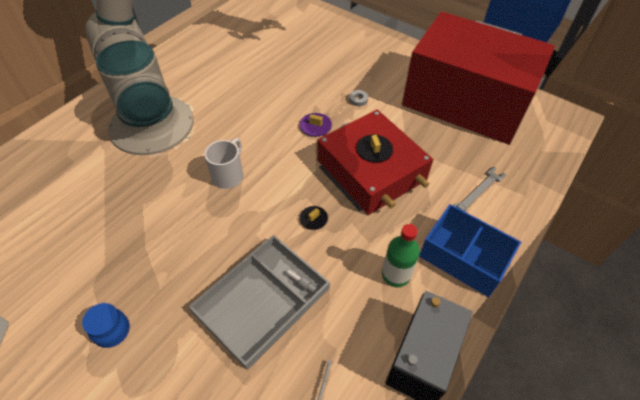

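The top view shows the red unit with the black cap and yellow tab at about (214,209). The tray's large bay is near (425,210) and the oil bottle at (315,118). A smaller black decoy sits at (310,223) and a purple one at (203,302). The scene view shows the same cap at (375,147) and the tray at (260,300).

```bash
cat > h.py <<'E'
import numpy as np, cv2
from rig import manip
from scipy.spatial.transform import Rotation as R
def cam(n):
    c=manip.camera_info(n); q=c["orientation"]
    return c["camera_matrix"],np.array([c["k1"],0,0,0.]),c["eye"],R.from_quat(q,scalar_first=True).as_matrix()
def plane(n,px,z):
    K,d,e,M=cam(n); p=cv2.undistortPoints(np.float64(px).reshape(-1,1,2),K,d).reshape(-1,2)
    r=np.c_[p,np.ones(len(p))]@M.T
    return e+r*((z-e[2])/r[:,2])[:,None]
def proj(n,P):
    K,d,e,M=cam(n); rv=cv2.Rodrigues(M.T)[0]
    return cv2.projectPoints(np.float64(P).reshape(-1,1,3),rv,-M.T@e,K,d)[0].reshape(-1,2)
def tri(a,b):
    L=[]
    for n,p in(("scene",a),("top",b)):
        K,d,e,M=cam(n);q=cv2.undistortPoints(np.float64(p).reshape(-1,1,2),K,d).ravel();r=M@[*q,1];L.append((e,r/np.linalg.norm(r)))
    A=sum(np.eye(3)-np.outer(r,r) for e,r in L);B=sum((np.eye(3)-np.outer(r,r))@e for e,r in L)
    return np.linalg.solve(A,B)
def rect(P):
    P=np.float32(P[:,:2]*1000);(c,s,a)=cv2.minAreaRect(P);return np.round(c,1),np.round(s,1),round(a,1)
E
python3 - <<'E'
from h import *
im={n:cv2.imread(f"pics/{n}0.png") for n in("scene","top")}
roi={"scene":(350,125,405,170),"top":(190,185,240,232)}
tiles=[]
for n in im:
    x0,y0,x1,y1=roi[n]; h=cv2.cvtColor(im[n],cv2.COLOR_BGR2HSV)
    m=cv2.inRange(h,(18,120,60),(35,255,255)); mm=np.zeros_like(m); mm[y0:y1,x0:x1]=m[y0:y1,x0:x1]
    ys,xs=np.nonzero(mm); print(n,"tab",len(xs),xs.mean(),ys.mean(),rect(plane(n,np.c_[xs,ys],.104)))
    k=np.zeros_like(m); k[y0:y1,x0:x1]=((h[...,2]<60)&(h[...,1]<140))[y0:y1,x0:x1]*255
    c=max(cv2.findContours(k|mm,0,2)[0],key=cv2.contourArea)[:,0]
    print(n,"disc",rect(plane(n,c,.08)),np.round(cv2.minEnclosingCircle(np.float32(plane(n,c,.08)[:,:2]*1000)),1) if 0 else cv2.minEnclosingCircle(np.float32(plane(n,c,.08)[:,:2]*1000)))
    red=cv2.inRange(h,(0,150,90),(8,255,255));g=cv2.resize(im[n][y0-5:y1+5,x0-5:x1+5],(390,390),interpolation=cv2.INTER_CUBIC); tiles.append(g)
cv2.imwrite("pics/crop.png",np.hstack(tiles))
# tray
h=cv2.cvtColor(im["top"],cv2.COLOR_BGR2HSV)
print("tray outer", rect(plane("top",[[361,168],[462,175],[456,250],[357,241]],.03)))
print("bay floor", plane("top",[[391,172],[459,178],[454,248],[386,241]],.03).round(3))
print("tray tri",tri([425-425+260,300],[424,209]))
print("screws",plane("top",[[194,157],[265,182],[236,261],[166,236]],.075).round(3), plane("top",[[315,132]],0.02).round(3))
E
```

```text
scene tab 141 375.4468085106383 143.09929078014184 (array([549.3, 196.6]), array([19.9, 51.9]), 32.2)
scene disc (array([543.7, 204.3]), array([77.3, 80.9]), 33.3) ((544.0352172851562, 204.46585083007812), 40.79017639160156)
top tab 154 211.25324675324674 207.34415584415584 (array([541.5, 206.7]), array([17.3, 36.3]), 45.8)
top disc (array([541.2, 207.3]), array([79.1, 76.2]), 1.0) ((541.4762573242188, 207.26499938964844), 39.92035675048828)
tray outer (array([ 543.9, -206. ]), array([222., 165.]), 85.4)
bay floor [[ 0.625 -0.168  0.03 ]
 [ 0.611 -0.316  0.03 ]
 [ 0.458 -0.299  0.03 ]
 [ 0.474 -0.153  0.03 ]]
tray tri [ 0.55111689 -0.22659099  0.03933183]
screws [[0.652 0.254 0.075]
 [0.598 0.104 0.075]
 [0.434 0.162 0.075]
 [0.486 0.307 0.075]] [[ 0.721 -0.     0.02 ]]
```

View pics/crop.png

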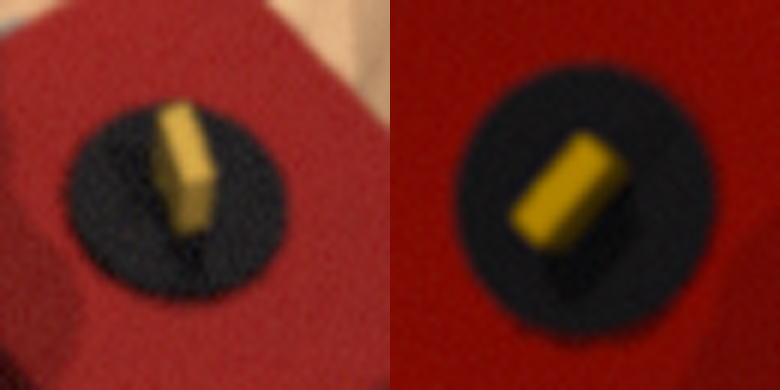

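Both views agree: the cap centre is at about (0.542, 0.206), the disc measures about 80 mm, and the tab's long axis lies at about -44°. I'll go around the big red box and yaw the fingers +25° about tool z.

```bash
python3 -m handwheel '[{"translation":[-0.019,-0.032,-0.004],"angular":[0,0,0],"hand":0.3},{"translation":[-0.019,-0.032,-0.004],"angular":[0,0,0],"hand":0.3},{"translation":[-0.019,-0.032,-0.004],"angular":[0,0,0],"hand":0.3},{"translation":[-0.019,-0.032,-0.004],"angular":[0,0,0],"hand":0.3},{"translation":[-0.019,-0.032,-0.004],"angular":[0,0,0],"hand":0.3},{"translation":[-0.019,-0.032,-0.004],"angular":[0,0,0],"hand":0.3},{"translation":[-0.019,-0.032,-0.004],"angular":[0,0,0],"hand":0.3},{"translation":[-0.019,-0.032,-0.004],"angular":[0,0,0],"hand":0.3},{"translation":[0,0,0],"angular":[0,0,6.25],"hand":0.5},{"translation":[0,0,0],"angular":[0,0,6.25],"hand":0.5}]' 40
python3 -m handwheel '[{"translation":[0,0,0],"angular":[0,0,6.25],"hand":0.5},{"translation":[0,0,0],"angular":[0,0,6.25],"hand":0.5},{"translation":[-0.03,0.021,0],"angular":[0,0,0],"hand":0.5},{"translation":[-0.03,0.021,0],"angular":[0,0,0],"hand":0.5},{"translation":[-0.03,0.021,0],"angular":[0,0,0],"hand":0.5},{"translation":[-0.03,0.021,0],"angular":[0,0,0],"hand":0.5},{"translation":[-0.03,0.021,0],"angular":[0,0,0],"hand":0.5},{"translation":[-0.03,0.021,0],"angular":[0,0,0],"hand":0.5},{"translation":[-0.03,0.021,0],"angular":[0,0,0],"hand":0.5},{"translation":[0,0,0],"angular":[0,0,0],"hand":0.5}]'
cat >> h.py <<'E'
def go(x,y,z,yaw=None):
    s=manip.get_state();M=R.from_quat(s["ee_rot"],scalar_first=True).as_matrix();a=np.degrees(np.arctan2(M[1,1],M[0,1]))
    print("t",round(s["clock"],2),"pos",s["position"].round(4),"yaw_y",a.round(1),"tilt",M[:,2].round(3),"d_tool",(M.T@(np.array([x,y,z])-s["position"])).round(4),"w",round(s["width"],4),"q6",round(s["qpos"][5],2),"F",s["contact_force"].round(1))
E
python3 -c "from h import *;go(.542,.206,.085)"
```

```text
clock: 0.93
position: [0.2484, 0.2495, 0.2635]
ee_rot: [0.0, 0.277, 0.961, 0.0]
contact_force: [-0.9, 1.5, -0.5]
width: 0.0428
gripper_force: 0.0
clock: 1.77
position: [0.508, 0.2095, 0.2617]
ee_rot: [0.002, 0.377, 0.926, 0.0]
contact_force: [1.3, 0.5, 1.2]
width: 0.0427
gripper_force: 0.0
t 1.77 pos [0.508  0.2095 0.2617] yaw_y 45.7 tilt [ 0.004 -0.001 -1.   ] d_tool [-0.0261  0.021   0.1769] w 0.0427 q6 -0.53 F [1.3 0.5 1.2]
```

```bash
python3 -m handwheel '[{"translation":[-0.026,0.021,0],"angular":[0,0,0],"hand":0.5},{"translation":[0,0,0.03],"angular":[0,0,0],"hand":0.5},{"translation":[0,0,0.03],"angular":[0,0,0],"hand":0.5},{"translation":[0,0,0.03],"angular":[0,0,0],"hand":0.5},{"translation":[0,0,0.03],"angular":[0,0,0],"hand":0.5},{"translation":[0,0,0.02],"angular":[0,0,0],"hand":0.5},{"translation":[0,0,0],"angular":[0,0,0],"hand":0.5}]' 
python3 - <<'E'
from h import *
go(.542,.206,.085)
t=[]
for n,(x0,y0,x1,y1) in {"scene":(320,80,440,200),"top":(154,149,274,269)}.items():
    t.append(cv2.resize(manip.get_image(n)[y0:y1,x0:x1,::-1],(390,390),interpolation=cv2.INTER_CUBIC))
cv2.imwrite("pics/c2.png",np.hstack(t))
E
```

```text
clock: 2.35
position: [0.5303, 0.207, 0.1184]
ee_rot: [-0.004, 0.376, 0.927, -0.003]
contact_force: [-0.0, 0.4, 0.3]
width: 0.0428
gripper_force: 0.0
t 2.35 pos [0.5303 0.207  0.1184] yaw_y 45.9 tilt [-0.011 -0.003 -1.   ] d_tool [-0.0093  0.0078  0.0332] w 0.0428 q6 -0.55 F [-0.   0.4  0.3]
```

View pics/c2.png

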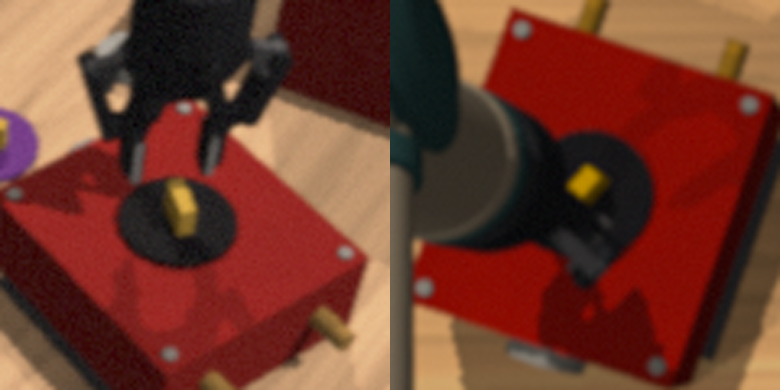

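The fingers straddle the tab, with some offset left in tool x and y as the numbers show. I'll correct that, descend and grip.

```bash
python3 -m handwheel '[{"translation":[-0.009,0.008,0],"angular":[0,0,0],"hand":0.5},{"translation":[0,0,0],"angular":[0,0,0],"hand":0.5},{"translation":[0,0,0.015],"angular":[0,0,0],"hand":0.5},{"translation":[0,0,0.018],"angular":[0,0,0],"hand":0.5},{"translation":[0,0,0],"angular":[0,0,0],"hand":0.5},{"translation":[0,0,0],"angular":[0,0,0],"hand":0.5}]' 
python3 -c "from h import *;go(.542,.206,.085)"
```

```text
clock: 2.95
position: [0.547, 0.2074, 0.0909]
ee_rot: [0.0, 0.376, 0.927, 0.0]
contact_force: [-0.1, 0.6, 0.1]
width: 0.0425
gripper_force: 0.0
t 2.95 pos [0.547  0.2074 0.0909] yaw_y 45.9 tilt [ 0.  0. -1.] d_tool [ 0.0026 -0.0045  0.0059] w 0.0425 q6 -0.56 F [-0.1  0.6  0.1]
```

```bash
python3 -m handwheel '[{"translation":[0.003,-0.0045,0.006],"angular":[0,0,0],"hand":0.5},{"translation":[0,0,0],"angular":[0,0,0],"hand":0.5},{"translation":[0,0,0],"angular":[0,0,0],"hand":1},{"translation":[0,0,0],"angular":[0,0,0],"hand":1},{"translation":[0,0,0],"angular":[0,0,0],"hand":1},{"translation":[0,0,0],"angular":[0,0,0],"hand":1},{"translation":[0,0,0],"angular":[0,0,0],"hand":1}]' 40
python3 -c "from h import *;go(.542,.206,.16)"
```

```text
clock: 3.53
position: [0.5419, 0.2064, 0.0852]
ee_rot: [0.001, 0.376, 0.927, 0.001]
contact_force: [0.1, 0.7, 4.1]
width: 0.0115
gripper_force: 40.8
t 3.53 pos [0.5419 0.2064 0.0852] yaw_y 45.9 tilt [ 0.002  0.    -1.   ] d_tool [-0.0004 -0.0001 -0.0748] w 0.0115 q6 -0.56 F [0.1 0.7 4.1]
```

Gripped: the width is 11.5 mm, which matches the 12 mm tab. Next I lift and carry it to the bay centre at (0.542, -0.234), where the measured corners give 149 x 154 mm.

```bash
python3 -m handwheel '[{"translation":[0,0,-0.01],"angular":[0,0,0],"hand":1},{"translation":[0,0,-0.025],"angular":[0,0,0],"hand":1},{"translation":[0,0,-0.03],"angular":[0,0,0],"hand":1},{"translation":[-0.01,-0.01,-0.02],"angular":[0,0,0],"hand":1},{"translation":[-0.024,-0.025,0],"angular":[0,0,0],"hand":1},{"translation":[-0.024,-0.025,0],"angular":[0,0,0],"hand":1},{"translation":[-0.024,-0.025,0],"angular":[0,0,0],"hand":1},{"translation":[-0.024,-0.025,0],"angular":[0,0,0],"hand":1},{"translation":[-0.024,-0.025,0],"angular":[0,0,0],"hand":1},{"translation":[-0.024,-0.025,0],"angular":[0,0,0],"hand":1}]'
python3 -m handwheel '[{"translation":[-0.024,-0.025,0],"angular":[0,0,0],"hand":1},{"translation":[-0.024,-0.025,0],"angular":[0,0,0],"hand":1},{"translation":[-0.024,-0.025,0],"angular":[0,0,0],"hand":1},{"translation":[-0.024,-0.025,0],"angular":[0,0,0],"hand":1},{"translation":[-0.024,-0.025,0],"angular":[0,0,0],"hand":1},{"translation":[-0.024,-0.025,0],"angular":[0,0,0],"hand":1},{"translation":[0,0,0],"angular":[0,0,0],"hand":1},{"translation":[0,0,0],"angular":[0,0,0],"hand":1}]'
python3 - <<'E'
from h import *
go(.542,-.234,.020)
t=[]
for n in("scene","top"): t.append(cv2.resize(manip.get_image(n)[:,:,::-1],(480,300)))
cv2.imwrite("pics/c3.png",np.vstack(t))
i=manip.get_image("top"); cv2.imwrite("pics/topw.png",i[:,:,::-1]); 
x=cv2.resize(i[179:239,184:244,::-1],(480,480),interpolation=cv2.INTER_CUBIC);cv2.imwrite("pics/well.png",x)
E
```

```text
clock: 4.37
position: [0.5399, -0.0173, 0.1697]
ee_rot: [-0.0, 0.376, 0.927, 0.0]
contact_force: [0.9, 0.0, -0.8]
width: 0.011
gripper_force: 40.2
clock: 5.03
position: [0.539, -0.2255, 0.1692]
ee_rot: [-0.0, 0.377, 0.926, 0.0]
contact_force: [-0.0, 0.9, -1.0]
width: 0.0112
gripper_force: 40.1
t 5.03 pos [ 0.539  -0.2255  0.1692] yaw_y 45.7 tilt [-0.     0.001 -1.   ] d_tool [-0.0082 -0.004   0.1492] w 0.0112 q6 -1.31 F [-0.   0.9 -1. ]
```

View pics/c3.png

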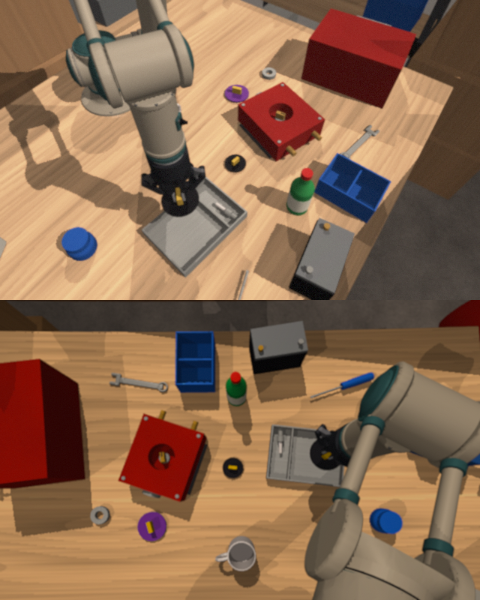

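View pics/well.png

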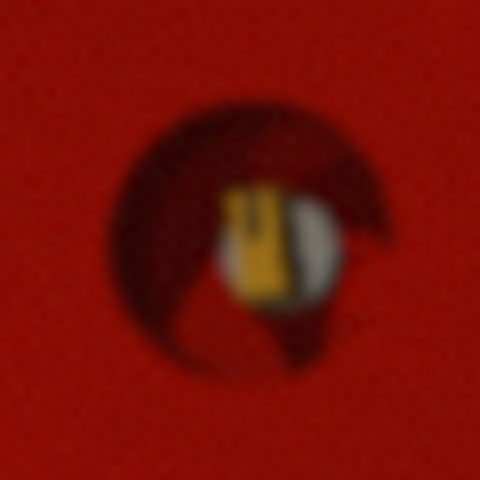

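The scene view shows the cap held over the tray. The close crop shows the open well, with its mouth at about pixel (215.1,209.0). The knob bar lies nearly upright in the picture with its black line towards the top, and its top face is centred at about (216.4,209.5). I'll lower the cap and work out the knob pose.

```bash
python3 -m handwheel '[{"translation":[-0.008,-0.004,0.02],"angular":[0,0,0],"hand":1},{"translation":[0,0,0.03],"angular":[0,0,0],"hand":1},{"translation":[0,0,0.03],"angular":[0,0,0],"hand":1},{"translation":[0,0,0.03],"angular":[0,0,0],"hand":1},{"translation":[0,0,0.02],"angular":[0,0,0],"hand":1},{"translation":[0,0,0.01],"angular":[0,0,0],"hand":1},{"translation":[0,0,0],"angular":[0,0,0],"hand":1},{"translation":[0,0,0],"angular":[0,0,0],"hand":1}]'
python3 - <<'E'
from h import *
go(.542,-.234,.020)
f=lambda a:np.array(a)/8+[184-.44,179-.44]
print("mouth",plane("top",f([[249,240]]),.075).round(4))
P=plane("top",f([[251,187],[265,300],[222,190],[280,183],[292,298],[238,302]]),.069);print(P.round(4)); d=P[0]-P[1];print(np.degrees(np.arctan2(d[1],d[0])),P[2:].mean(0))
im=cv2.imread("pics/topw.png");h=cv2.cvtColor(im,cv2.COLOR_BGR2HSV)
m=cv2.inRange(h,(14,120,90),(35,255,255));m[:,:205]=0;m[:,225:]=0;m[:195]=0;m[225:]=0
ys,xs=np.nonzero(m);print(len(xs),rect(plane("top",np.c_[xs,ys],.069)))
E
```

```text
clock: 5.85
position: [0.5428, -0.2315, 0.0297]
ee_rot: [0.0, 0.375, 0.927, 0.0]
contact_force: [0.2, -0.2, -0.3]
width: 0.0111
gripper_force: 40.1
t 5.85 pos [ 0.5428 -0.2315  0.0297] yaw_y 46.0 tilt [ 0.  0. -1.] d_tool [-0.0012 -0.0024  0.0097] w 0.0111 q6 -1.32 F [ 0.2 -0.2 -0.3]
mouth [[0.5424 0.2083 0.075 ]]
[[0.5571 0.2097 0.069 ]
 [0.5273 0.2054 0.069 ]
 [0.5563 0.2173 0.069 ]
 [0.558  0.2021 0.069 ]
 [0.5278 0.1984 0.069 ]
 [0.5268 0.2124 0.069 ]]
8.223586420137938 [0.54224391 0.20755004 0.069     ]
86 (array([541.6, 208.1]), array([28.4, 13.4]), 8.2)
```

```bash
python3 -m handwheel '[{"translation":[0,0,0.005],"angular":[0,0,0],"hand":1},{"translation":[0,0,0.005],"angular":[0,0,0],"hand":1},{"translation":[0,0,0],"angular":[0,0,0],"hand":1},{"translation":[0,0,0],"angular":[0,0,0],"hand":1},{"translation":[0,0,0],"angular":[0,0,0],"hand":0.6},{"translation":[0,0,0],"angular":[0,0,0],"hand":0.6},{"translation":[0,0,0],"angular":[0,0,0],"hand":0.6},{"translation":[0,0,-0.02],"angular":[0,0,0],"hand":0.6},{"translation":[0,0,-0.03],"angular":[0,0,0],"hand":0.6},{"translation":[0,0,-0.03],"angular":[0,0,0],"hand":0.6}]'
python3 -m handwheel '[{"translation":[0,0,-0.03],"angular":[0,0,-6.5],"hand":0.6},{"translation":[0,0,-0.03],"angular":[0,0,-6.5],"hand":0.6},{"translation":[0,0,0],"angular":[0,0,-6.5],"hand":0.6},{"translation":[0,0,0],"angular":[0,0,-6.5],"hand":0.6},{"translation":[0,0,0],"angular":[0,0,-6.5],"hand":0.6},{"translation":[0,0,0],"angular":[0,0,-6.5],"hand":0.6},{"translation":[0,0,0],"angular":[0,0,-6.5],"hand":0.6},{"translation":[0,0,0],"angular":[0,0,-6.5],"hand":0.6},{"translation":[0,0,0],"angular":[0,0,0],"hand":0.72},{"translation":[0,0,0],"angular":[0,0,0],"hand":0.72}]'
python3 - <<'E'
from h import *
go(.542,.2075,.16)
cv2.imwrite("pics/s4.png",manip.get_image("scene")[:,:,::-1])
im=cv2.imread("pics/s4.png");h=cv2.cvtColor(im,cv2.COLOR_BGR2HSV)
m=cv2.inRange(h,(18,120,60),(35,255,255));m[:235]=0;m[:,:190]=0;m[360:]=0;m[:,330:]=0
ys,xs=np.nonzero(m);print(len(xs),plane("scene",[[xs.mean(),ys.mean()]],.03) if len(xs) else 0)
E
```

```text
clock: 6.68
position: [0.5415, -0.2318, 0.0994]
ee_rot: [-0.001, 0.376, 0.927, 0.0]
contact_force: [0.0, 0.4, 0.5]
width: 0.034
gripper_force: 0.0
clock: 7.52
position: [0.5423, -0.2322, 0.1594]
ee_rot: [0.0, -0.067, 0.998, -0.0]
contact_force: [-0.6, -0.6, 0.4]
width: 0.0239
gripper_force: 0.0
t 7.52 pos [ 0.5423 -0.2322  0.1594] yaw_y 97.7 tilt [ 0.  0. -1.] d_tool [-0.0587  0.4358 -0.0006] w 0.0239 q6 -2.23 F [-0.6 -0.6  0.4]
190 [[ 0.54405128 -0.23348977  0.03      ]]
```

The cap's tab lies at (0.544, -0.233), inside the bay. Now to the well.

```bash
python3 -m handwheel '[{"translation":[-0.004,0.031,0],"angular":[0,0,0],"hand":0.72},{"translation":[-0.004,0.031,0],"angular":[0,0,0],"hand":0.72},{"translation":[-0.004,0.031,0],"angular":[0,0,0],"hand":0.72},{"translation":[-0.004,0.031,0],"angular":[0,0,0],"hand":0.72},{"translation":[-0.004,0.031,0],"angular":[0,0,0],"hand":0.72},{"translation":[-0.004,0.031,0],"angular":[0,0,0],"hand":0.72},{"translation":[-0.004,0.031,0],"angular":[0,0,0],"hand":0.72},{"translation":[-0.004,0.031,0],"angular":[0,0,0],"hand":0.72},{"translation":[-0.004,0.031,0],"angular":[0,0,0],"hand":0.72},{"translation":[-0.004,0.031,0],"angular":[0,0,0],"hand":0.72}]'
python3 -m handwheel '[{"translation":[-0.004,0.031,0],"angular":[0,0,0],"hand":0.72},{"translation":[-0.004,0.031,0],"angular":[0,0,0],"hand":0.72},{"translation":[-0.004,0.031,0],"angular":[0,0,0],"hand":0.72},{"translation":[-0.004,0.031,0],"angular":[0,0,0],"hand":0.72},{"translation":[0,0,0],"angular":[0,0,0],"hand":0.72},{"translation":[0,0,0],"angular":[0,0,0],"hand":0.72}]'
python3 -c "from h import *;go(.542,.2075,.1)"
```

```text
clock: 8.4
position: [0.5393, 0.0819, 0.1595]
ee_rot: [0.0, -0.067, 0.998, 0.0]
contact_force: [0.4, -0.3, 0.5]
width: 0.0236
gripper_force: 0.0
clock: 8.9
position: [0.5381, 0.2068, 0.1592]
ee_rot: [0.0, -0.069, 0.998, -0.0]
contact_force: [-0.1, 0.1, 0.5]
width: 0.0238
gripper_force: 0.0
t 8.9 pos [0.5381 0.2068 0.1592] yaw_y 98.0 tilt [ 0. -0. -1.] d_tool [-0.004   0.0002  0.0592] w 0.0238 q6 -1.46 F [-0.1  0.1  0.5]
```

```bash
python3 -m handwheel '[{"translation":[-0.004,0,0.02],"angular":[0,0,0],"hand":0.72},{"translation":[0,0,0.02],"angular":[0,0,0],"hand":0.72},{"translation":[0,0,0.02],"angular":[0,0,0],"hand":0.72},{"translation":[0,0,0],"angular":[0,0,0],"hand":0.72},{"translation":[0,0,0],"angular":[0,0,0],"hand":0.72}]'
python3 - <<'E'
from h import *
go(.542,.2075,.052)
t=[]
for n,(x0,y0,x1,y1) in {"scene":(320,80,440,200),"top":(154,149,274,269)}.items():
    t.append(cv2.resize(manip.get_image(n)[y0:y1,x0:x1,::-1],(390,390),interpolation=cv2.INTER_CUBIC))
cv2.imwrite("pics/c5.png",np.hstack(t))
E
```

```text
clock: 9.32
position: [0.5416, 0.2045, 0.0986]
ee_rot: [-0.001, -0.068, 0.998, -0.0]
contact_force: [-1.0, 0.2, 1.1]
width: 0.024
gripper_force: 0.0
t 9.32 pos [0.5416 0.2045 0.0986] yaw_y 97.8 tilt [-0.003 -0.001 -1.   ] d_tool [-0.0009  0.0029  0.0466] w 0.024 q6 -1.46 F [-1.   0.2  1.1]
```

View pics/c5.png

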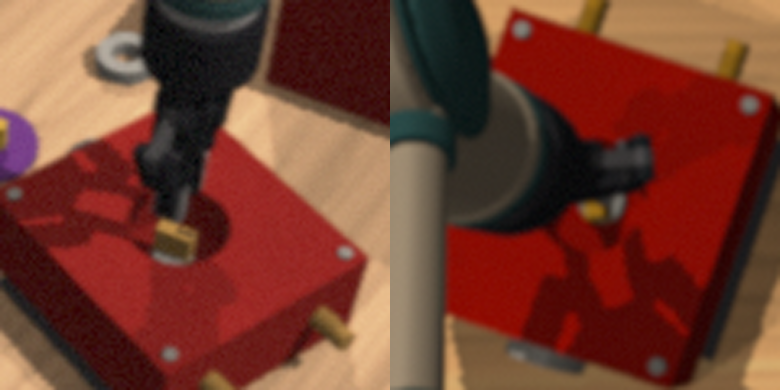

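The fingers are over the well and line up with the bar. I'll correct +3 mm in tool y and go down gently.

```bash
python3 -m handwheel '[{"translation":[-0.001,0.003,0],"angular":[0,0,0],"hand":0.72},{"translation":[0,0,0],"angular":[0,0,0],"hand":0.72},{"translation":[0,0,0.012],"angular":[0,0,0],"hand":0.72},{"translation":[0,0,0.012],"angular":[0,0,0],"hand":0.72},{"translation":[0,0,0],"angular":[0,0,0],"hand":0.72},{"translation":[0,0,0],"angular":[0,0,0],"hand":0.72}]'
python3 -c "from h import *;go(.542,.2075,.052)"
```

```text
clock: 9.92
position: [0.5427, 0.2091, 0.0755]
ee_rot: [-0.0, -0.069, 0.998, -0.0]
contact_force: [0.7, 0.2, -1.0]
width: 0.024
gripper_force: 0.0
t 9.92 pos [0.5427 0.2091 0.0755] yaw_y 97.9 tilt [-0. -0. -1.] d_tool [ 0.0009 -0.0015  0.0235] w 0.024 q6 -1.46 F [ 0.7  0.2 -1. ]
```

```bash
python3 -m handwheel '[{"translation":[0,0,0.006],"angular":[0,0,0],"hand":0.72},{"translation":[0,0,0.006],"angular":[0,0,0],"hand":0.72},{"translation":[0,0,0.005],"angular":[0,0,0],"hand":0.72},{"translation":[0,0,0.005],"angular":[0,0,0],"hand":0.72},{"translation":[0,0,0],"angular":[0,0,0],"hand":0.72},{"translation":[0,0,0],"angular":[0,0,0],"hand":0.72}]'
python3 -c "from h import *;go(.542,.2075,.052)"
```

```text
clock: 10.42
position: [0.5425, 0.209, 0.0529]
ee_rot: [-0.0, -0.069, 0.998, -0.0]
contact_force: [-0.6, -0.1, 0.3]
width: 0.0239
gripper_force: 0.0
t 10.42 pos [0.5425 0.209  0.0529] yaw_y 97.9 tilt [-0.001 -0.    -1.   ] d_tool [ 0.0007 -0.0014  0.0009] w 0.0239 q6 -1.46 F [-0.6 -0.1  0.3]
```

```bash
python3 -m handwheel '[{"translation":[0,-0.001,0],"angular":[0,0,0],"hand":0.8},{"translation":[0,0,0],"angular":[0,0,0],"hand":1},{"translation":[0,0,0],"angular":[0,0,0],"hand":1},{"translation":[0,0,0],"angular":[0,0,0],"hand":1},{"translation":[0,0,0],"angular":[0,0,0],"hand":1}]' 30
cat >> h.py <<'E'
def m(pts=8):
    A=[]
    s=manip.get_state();M=R.from_quat(s["ee_rot"],scalar_first=True).as_matrix()
    print("t",round(s["clock"],2),"yaw",np.degrees(np.arctan2(M[1,1],M[0,1])).round(2),"pos",s["position"].round(4),"F",s["contact_force"].round(1),"M",s["moment"].round(3),"eff6",s["effort"][5].round(3),"g",s["gripper_force"],"w",s["width"])
E
python3 -c "from h import *;m()"
```

```text
clock: 10.83
position: [0.5433, 0.2078, 0.0536]
ee_rot: [0.0, -0.069, 0.998, -0.0]
contact_force: [0.7, -0.8, 1.9]
width: 0.011
gripper_force: 31.6
t 10.83 yaw 97.88 pos [0.5433 0.2078 0.0536] F [ 0.7 -0.8  1.9] M [-0.254 -0.045  0.013] eff6 0.004 g 31.56269073486328 w 0.010995921980097367
```

```bash
python3 -m handwheel '[{"translation":[0,0,0],"angular":[0,0,4],"hand":1},{"translation":[0,0,0],"angular":[0,0,4],"hand":1},{"translation":[0,0,0],"angular":[0,0,4],"hand":1},{"translation":[0,0,0],"angular":[0,0,4],"hand":1},{"translation":[0,0,0],"angular":[0,0,0],"hand":1},{"translation":[0,0,0],"angular":[0,0,0],"hand":1}]'
python3 -c "from h import *;m()"
python3 -m handwheel '[{"translation":[0,0,0],"angular":[0,0,2],"hand":1},{"translation":[0,0,0],"angular":[0,0,2],"hand":1},{"translation":[0,0,0],"angular":[0,0,0],"hand":1}]' >/dev/null
python3 -c "from h import *;m()"
```

```text
clock: 11.33
position: [0.5433, 0.2076, 0.0536]
ee_rot: [0.0, 0.07, 0.998, -0.0]
contact_force: [1.0, -1.8, 1.5]
width: 0.0111
gripper_force: 31.7
t 11.33 yaw 81.99 pos [0.5433 0.2076 0.0536] F [ 1.  -1.8  1.5] M [-0.53  -0.059  0.003] eff6 0.075 g 31.67682945728302 w 0.011120667740380553
t 11.58 yaw 77.95 pos [0.5432 0.2076 0.0536] F [-0.3 -3.   1.3] M [-0.545 -0.098  0.027] eff6 0.269 g 31.733470559120178 w 0.011152337856085505
```

```bash
S='import sys
from h import *
m()'
python3 -m handwheel '[{"translation":[0,0,0],"angular":[0,0,0],"hand":1},{"translation":[0,0,0],"angular":[0,0,0],"hand":1}]' >/dev/null; python3 -c "$S"
python3 -m handwheel '[{"translation":[0,0,0],"angular":[0,0,2],"hand":1},{"translation":[0,0,0],"angular":[0,0,0],"hand":1},{"translation":[0,0,0],"angular":[0,0,0],"hand":1}]' >/dev/null; python3 -c "$S"
python3 -m handwheel '[{"translation":[0,0,0],"angular":[0,0,2],"hand":1},{"translation":[0,0,0],"angular":[0,0,0],"hand":1},{"translation":[0,0,0],"angular":[0,0,0],"hand":1}]' >/dev/null; python3 -c "$S"
```

```text
t 11.75 yaw 77.97 pos [0.5433 0.2076 0.0536] F [ 2.  -4.4  3.3] M [-0.75  -0.059  0.002] eff6 0.017 g 31.838550567626953 w 0.01139383742946689
t 12.0 yaw 75.97 pos [0.5432 0.2076 0.0535] F [ 0.7 -5.1  3.4] M [-0.873 -0.017  0.045] eff6 0.05 g 31.94247543811798 w 0.011391033949629774
t 12.25 yaw 73.96 pos [0.5432 0.2076 0.0536] F [ 0.9 -4.9  4.1] M [-0.877 -0.067  0.01 ] eff6 0.043 g 31.951744258403778 w 0.011284449577018414
```

```bash
S='from h import *
m()'; 
python3 -m handwheel '[{"translation":[0,0,0],"angular":[0,0,2],"hand":1},{"translation":[0,0,0],"angular":[0,0,0],"hand":1},{"translation":[0,0,0],"angular":[0,0,0],"hand":1}]' >/dev/null; python3 -c "$S"
python3 -m handwheel '[{"translation":[0,0,0],"angular":[0,0,2],"hand":1},{"translation":[0,0,0],"angular":[0,0,0],"hand":1},{"translation":[0,0,0],"angular":[0,0,0],"hand":1}]' >/dev/null; python3 -c "$S"
python3 -m handwheel '[{"translation":[0,0,0],"angular":[0,0,2],"hand":1},{"translation":[0,0,0],"angular":[0,0,0],"hand":1},{"translation":[0,0,0],"angular":[0,0,0],"hand":1}]' >/dev/null; python3 -c "$S"
```

```text
t 12.5 yaw 71.96 pos [0.5432 0.2076 0.0535] F [ 0.6 -5.8  3.9] M [-0.885 -0.069  0.015] eff6 0.043 g 31.955217719078064 w 0.01110809926641698
t 12.75 yaw 69.96 pos [0.5432 0.2076 0.0535] F [-0.1 -5.6  4.1] M [-0.855 -0.106  0.013] eff6 0.043 g 31.960076987743378 w 0.011258871454584186
t 13.0 yaw 67.96 pos [0.5432 0.2076 0.0536] F [ 0.2 -4.9  3.9] M [-0.865 -0.057 -0.017] eff6 0.043 g 31.962288916110992 w 0.011259771513033054
```

Joint 6 effort settles at a steady 0.043 while the knob turns freely, so it's a clean indicator. I'll carry on in 2° steps.

```bash
S='from h import *
m()'; 
python3 -m handwheel '[{"translation":[0,0,0],"angular":[0,0,2],"hand":1},{"translation":[0,0,0],"angular":[0,0,0],"hand":1},{"translation":[0,0,0],"angular":[0,0,0],"hand":1}]' >/dev/null; python3 -c "$S"
python3 -m handwheel '[{"translation":[0,0,0],"angular":[0,0,2],"hand":1},{"translation":[0,0,0],"angular":[0,0,0],"hand":1},{"translation":[0,0,0],"angular":[0,0,0],"hand":1}]' >/dev/null; python3 -c "$S"
python3 -m handwheel '[{"translation":[0,0,0],"angular":[0,0,2],"hand":1},{"translation":[0,0,0],"angular":[0,0,0],"hand":1},{"translation":[0,0,0],"angular":[0,0,0],"hand":1}]' >/dev/null; python3 -c "$S"
```

```text
t 13.25 yaw 65.96 pos [0.5432 0.2076 0.0536] F [ 0.9 -6.1  4.3] M [-0.928 -0.013  0.03 ] eff6 0.043 g 31.96351647377014 w 0.011290499167473345
t 13.5 yaw 63.96 pos [0.5432 0.2076 0.0536] F [ 0.5 -5.5  4.3] M [-0.905 -0.072 -0.017] eff6 0.043 g 31.965913474559784 w 0.011050600150544721
t 13.75 yaw 61.96 pos [0.5432 0.2075 0.0536] F [ 0.3 -5.1  4.1] M [-0.914 -0.055  0.046] eff6 0.043 g 31.96897655725479 w 0.01155746075551177
```

```bash
S='from h import *
m()'; 
python3 -m handwheel '[{"translation":[0,0,0],"angular":[0,0,2],"hand":1},{"translation":[0,0,0],"angular":[0,0,0],"hand":1},{"translation":[0,0,0],"angular":[0,0,0],"hand":1}]' >/dev/null; python3 -c "$S"
```

```text
t 14.0 yaw 59.96 pos [0.5432 0.2075 0.0535] F [ 0.1 -6.4  3.7] M [-0.936 -0.031  0.05 ] eff6 0.043 g 31.97087198495865 w 0.01093731568963319
```

```bash
S='from h import *
m()'; 
python3 -m handwheel '[{"translation":[0,0,0],"angular":[0,0,2],"hand":1},{"translation":[0,0,0],"angular":[0,0,0],"hand":1},{"translation":[0,0,0],"angular":[0,0,0],"hand":1}]' >/dev/null; python3 -c "$S"
python3 -m handwheel '[{"translation":[0,0,0],"angular":[0,0,2],"hand":1},{"translation":[0,0,0],"angular":[0,0,0],"hand":1},{"translation":[0,0,0],"angular":[0,0,0],"hand":1}]' >/dev/null; python3 -c "$S"
python3 -m handwheel '[{"translation":[0,0,0],"angular":[0,0,2],"hand":1},{"translation":[0,0,0],"angular":[0,0,0],"hand":1},{"translation":[0,0,0],"angular":[0,0,0],"hand":1}]' >/dev/null; python3 -c "$S"
```

```text
t 14.25 yaw 57.96 pos [0.5432 0.2075 0.0535] F [-0.1 -5.4  3.9] M [-0.94  -0.117  0.029] eff6 0.043 g 31.974500119686127 w 0.011019194468588626
t 14.5 yaw 55.97 pos [0.5432 0.2075 0.0536] F [ 0.1 -5.6  4.8] M [-0.955 -0.087  0.046] eff6 0.043 g 31.978128254413605 w 0.01093202434566441
t 14.75 yaw 53.96 pos [0.5431 0.2075 0.0535] F [ 0.6 -5.7  3.8] M [-0.951 -0.066  0.026] eff6 0.043 g 31.98206663131714 w 0.011289079369109264
```

```bash
S='from h import *
m()'; 
python3 -m handwheel '[{"translation":[0,0,0],"angular":[0,0,2],"hand":1},{"translation":[0,0,0],"angular":[0,0,0],"hand":1},{"translation":[0,0,0],"angular":[0,0,0],"hand":1}]' >/dev/null; python3 -c "$S"
```

```text
t 15.0 yaw 51.97 pos [0.5432 0.2075 0.0535] F [-0.2 -5.4  4. ] M [-0.957 -0.047  0.018] eff6 0.043 g 31.985820829868317 w 0.011220885602565558
```

```bash
S='from h import *
m()'; 
python3 -m handwheel '[{"translation":[0,0,0],"angular":[0,0,2],"hand":1},{"translation":[0,0,0],"angular":[0,0,0],"hand":1},{"translation":[0,0,0],"angular":[0,0,0],"hand":1}]' >/dev/null; python3 -c "$S"
python3 -m handwheel '[{"translation":[0,0,0],"angular":[0,0,2],"hand":1},{"translation":[0,0,0],"angular":[0,0,0],"hand":1},{"translation":[0,0,0],"angular":[0,0,0],"hand":1}]' >/dev/null; python3 -c "$S"
python3 -m handwheel '[{"translation":[0,0,0],"angular":[0,0,2],"hand":1},{"translation":[0,0,0],"angular":[0,0,0],"hand":1},{"translation":[0,0,0],"angular":[0,0,0],"hand":1}]' >/dev/null; python3 -c "$S"
```

```text
t 15.25 yaw 49.97 pos [0.5431 0.2074 0.0536] F [ 0.2 -6.   3.5] M [-0.936 -0.131  0.008] eff6 0.043 g 31.989405155181885 w 0.011054302368435215
t 15.5 yaw 47.96 pos [0.5431 0.2074 0.0536] F [ 0.5 -5.4  4.9] M [-0.996 -0.087  0.051] eff6 0.043 g 31.99219286441803 w 0.011323809157007477
t 15.75 yaw 45.97 pos [0.5431 0.2074 0.0535] F [-0.1 -5.8  3.1] M [-0.939 -0.05   0.03 ] eff6 0.043 g 31.995020806789398 w 0.011037785548538766
```

```bash
python3 - <<'E'
from h import *
t=[]
for n,(x0,y0,x1,y1) in {"scene":(320,80,440,200),"top":(154,149,274,269)}.items():
    t.append(cv2.resize(manip.get_image(n)[y0:y1,x0:x1,::-1],(390,390),interpolation=cv2.INTER_CUBIC))
cv2.imwrite("pics/c6.png",np.hstack(t))
E
```

```text
(no output)
```

View pics/c6.png

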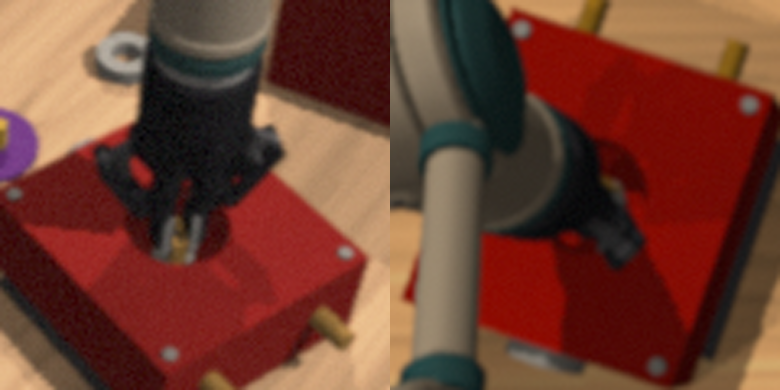

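The knob is gripped between the pads and turning with the fingers, so I keep going.

```bash
S='from h import *
m()'; 
python3 -m handwheel '[{"translation":[0,0,0],"angular":[0,0,2],"hand":1},{"translation":[0,0,0],"angular":[0,0,0],"hand":1},{"translation":[0,0,0],"angular":[0,0,0],"hand":1}]' >/dev/null; python3 -c "$S"
python3 -m handwheel '[{"translation":[0,0,0],"angular":[0,0,2],"hand":1},{"translation":[0,0,0],"angular":[0,0,0],"hand":1},{"translation":[0,0,0],"angular":[0,0,0],"hand":1}]' >/dev/null; python3 -c "$S"
python3 -m handwheel '[{"translation":[0,0,0],"angular":[0,0,2],"hand":1},{"translation":[0,0,0],"angular":[0,0,0],"hand":1},{"translation":[0,0,0],"angular":[0,0,0],"hand":1}]' >/dev/null; python3 -c "$S"
```

```text
t 16.1 yaw 43.97 pos [0.5431 0.2074 0.0536] F [ 0.5 -5.   4.5] M [-0.99  -0.115  0.016] eff6 0.043 g 31.99936330318451 w 0.011027351365924445
t 16.35 yaw 41.97 pos [0.5431 0.2074 0.0536] F [ 0.1 -7.   4.1] M [-0.975 -0.025 -0.009] eff6 0.043 g 32.0024836063385 w 0.01109307612911948
t 16.6 yaw 39.97 pos [0.5431 0.2074 0.0535] F [ 0.6 -5.9  2.9] M [-0.991 -0.075  0.003] eff6 0.044 g 32.00661242008209 w 0.011307236253856693
```

```bash
S='from h import *
m()'; 
python3 -m handwheel '[{"translation":[0,0,0],"angular":[0,0,2],"hand":1},{"translation":[0,0,0],"angular":[0,0,0],"hand":1},{"translation":[0,0,0],"angular":[0,0,0],"hand":1}]' >/dev/null; python3 -c "$S"
```

```text
t 16.85 yaw 37.98 pos [0.543  0.2074 0.0535] F [-0.3 -5.6  5. ] M [-0.971 -0.042  0.084] eff6 0.11 g 32.01027274131775 w 0.01129925935618085
```

The effort is rising: contact is at a yaw of about 39.9°. One more 2° step should give about 0.15–0.18 N m, and I'll hold there.

```bash
python3 -m handwheel '[{"translation":[0,0,0],"angular":[0,0,2],"hand":1},{"translation":[0,0,0],"angular":[0,0,0],"hand":1},{"translation":[0,0,0],"angular":[0,0,0],"hand":1},{"translation":[0,0,0],"angular":[0,0,0],"hand":1},{"translation":[0,0,0],"angular":[0,0,0],"hand":1},{"translation":[0,0,0],"angular":[0,0,0],"hand":1}]' >/dev/null; python3 -c "from h import *
m()"
```

```text
t 17.35 yaw 36.0 pos [0.543  0.2074 0.0536] F [ 0.1 -5.8  4. ] M [-0.96  -0.077  0.13 ] eff6 0.157 g 32.020275592803955 w 0.01139667712443632
```

```bash
python3 -m handwheel '[{"translation":[0,0,0],"angular":[0,0,1.5],"hand":1},{"translation":[0,0,0],"angular":[0,0,0],"hand":1},{"translation":[0,0,0],"angular":[0,0,0],"hand":1},{"translation":[0,0,0],"angular":[0,0,0],"hand":1},{"translation":[0,0,0],"angular":[0,0,0],"hand":1}]' >/dev/null; python3 -c "from h import *
m()"
```

```text
t 17.77 yaw 34.51 pos [0.543  0.2073 0.0536] F [ 0.8 -5.8  4.6] M [-1.001 -0.047  0.209] eff6 0.206 g 32.03662633895874 w 0.011250205931820375
```

Seated at about 0.17 N m and held. Now I back off to a yaw of about 130°, a turn of -95.5°.

```bash
python3 -m handwheel '[{"translation":[0,0,0],"angular":[0,0,-6],"hand":1},{"translation":[0,0,0],"angular":[0,0,-6],"hand":1},{"translation":[0,0,0],"angular":[0,0,-6],"hand":1},{"translation":[0,0,0],"angular":[0,0,-6],"hand":1},{"translation":[0,0,0],"angular":[0,0,-6],"hand":1},{"translation":[0,0,0],"angular":[0,0,-6],"hand":1},{"translation":[0,0,0],"angular":[0,0,-6],"hand":1},{"translation":[0,0,0],"angular":[0,0,-6],"hand":1},{"translation":[0,0,0],"angular":[0,0,-6],"hand":1},{"translation":[0,0,0],"angular":[0,0,-6],"hand":1}]'
python3 -m handwheel '[{"translation":[0,0,0],"angular":[0,0,-6],"hand":1},{"translation":[0,0,0],"angular":[0,0,-6],"hand":1},{"translation":[0,0,0],"angular":[0,0,-6],"hand":1},{"translation":[0,0,0],"angular":[0,0,-6],"hand":1},{"translation":[0,0,0],"angular":[0,0,-6],"hand":1},{"translation":[0,0,0],"angular":[0,0,-5.5],"hand":1},{"translation":[0,0,0],"angular":[0,0,0],"hand":1},{"translation":[0,0,0],"angular":[0,0,0],"hand":1},{"translation":[0,0,0],"angular":[0,0,0],"hand":1}]'
python3 -c "from h import *
m()"
```

```text
clock: 18.6
position: [0.5432, 0.2078, 0.0535]
ee_rot: [0.0, -0.041, 0.999, -0.0]
contact_force: [0.1, -4.3, 3.9]
width: 0.0111
gripper_force: 31.9
clock: 19.35
position: [0.5431, 0.2081, 0.0535]
ee_rot: [0.0, -0.34, 0.94, 0.0]
contact_force: [-0.3, -3.9, 5.3]
width: 0.0112
gripper_force: 32.1
t 19.35 yaw 129.79 pos [0.5431 0.2081 0.0535] F [-0.3 -3.9  5.3] M [-0.643  0.057  0.033] eff6 0.003 g 32.07442224025726 w 0.011249415528084837
```

Now release by opening narrowly, lift, and check the knob.

```bash
python3 -m handwheel '[{"translation":[0,0,0],"angular":[0,0,0],"hand":0.72},{"translation":[0,0,0],"angular":[0,0,0],"hand":0.72},{"translation":[0,0,0],"angular":[0,0,0],"hand":0.72},{"translation":[0,0,-0.01],"angular":[0,0,0],"hand":0.72},{"translation":[0,0,-0.02],"angular":[0,0,0],"hand":0.72},{"translation":[0,0,-0.03],"angular":[0,0,0],"hand":0.72},{"translation":[0,0,-0.03],"angular":[0,0,0],"hand":0.72},{"translation":[0,0,-0.03],"angular":[0,0,0],"hand":0.72},{"translation":[0,0,0],"angular":[0,0,0],"hand":0.72}]'
python3 -c "from h import *
go(.3,.208,.22)"
```

```text
clock: 20.1
position: [0.5468, 0.2095, 0.1804]
ee_rot: [0.006, -0.341, 0.94, -0.0]
contact_force: [1.0, 0.7, 0.3]
width: 0.0239
gripper_force: 0.0
t 20.1 pos [0.5468 0.2095 0.1804] yaw_y 129.9 tilt [ 0.012  0.004 -1.   ] d_tool [ 0.1899  0.1568 -0.0426] w 0.0239 q6 -2.02 F [1.  0.7 0.3]
```

```bash
python3 -m handwheel '[{"translation":[0.027,0.022,-0.005],"angular":[0,0,0],"hand":0.72},{"translation":[0.027,0.022,-0.005],"angular":[0,0,0],"hand":0.72},{"translation":[0.027,0.022,-0.005],"angular":[0,0,0],"hand":0.72},{"translation":[0.027,0.022,-0.005],"angular":[0,0,0],"hand":0.72},{"translation":[0.027,0.022,-0.005],"angular":[0,0,0],"hand":0.72},{"translation":[0.027,0.022,-0.005],"angular":[0,0,0],"hand":0.72},{"translation":[0.027,0.022,-0.005],"angular":[0,0,0],"hand":0.72},{"translation":[0,0,0],"angular":[0,0,0],"hand":0.72},{"translation":[0,0,0],"angular":[0,0,0],"hand":0.72}]'
python3 - <<'E'
from h import *
i=manip.get_image("top")[:,:,::-1]; 
cv2.imwrite("pics/end.png",np.hstack([cv2.resize(i[189:229,194:234],(380,380),interpolation=cv2.INTER_CUBIC),cv2.resize(i[150:270,345:465],(380,380))]))
h=cv2.cvtColor(np.ascontiguousarray(i),cv2.COLOR_BGR2HSV)
m=cv2.inRange(h,(14,120,90),(35,255,255));m[:,:205]=0;m[:,228:]=0;m[:195]=0;m[225:]=0
ys,xs=np.nonzero(m);print(len(xs),rect(plane("top",np.c_[xs,ys],.069)))
E
```

```text
clock: 20.85
position: [0.2977, 0.2053, 0.209]
ee_rot: [0.001, -0.342, 0.94, 0.0]
contact_force: [0.2, 0.3, -0.6]
width: 0.024
gripper_force: 0.0
85 (array([542.6, 207.4]), array([28.6, 13.7]), 40.9)
```

View pics/end.png

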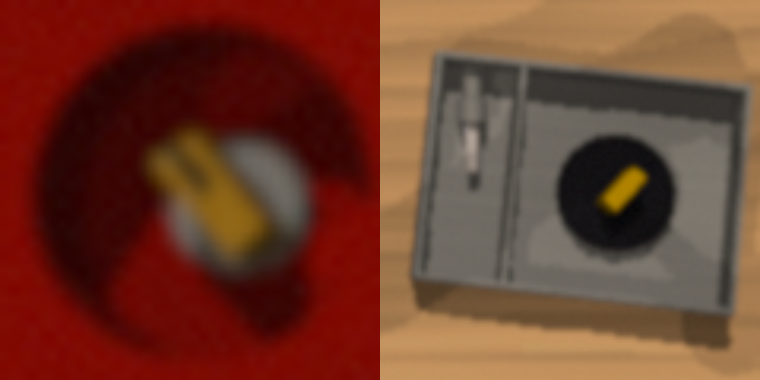

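The knob now stands at 40.9° with its line at the upper left. Seating was at about -50°, so it is about 90° back. The cap lies flat in the large bay and the arm is clear.

```bash
python3 -c "from rig import manip;print(manip.sign_off())"
```

```text
the job is handed in; nothing more can be done
None
```

I've handed the job in, with no verdict returned: the cap lies in the tray's large bay, the knob was seated at about 0.17 N m and backed off about 90°, and the gripper has let go and is clear of everything.

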